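Charge the mill tray with grinding balls and slide it home

TASK

Pick up the loaded scoop by its upright grip plate, bring its mouth down over the open drawn-out tray while the scoop is still level, to within two or three centimetres of the tray's rim, and only then tip it so that all three grinding balls roll gently into the tray. Set the empty scoop down upright on the worktop, clear of the loading station. Then push the tray by the middle of its front fully home into the station's housing, with the balls in it, and leave the other things on the worktop where they are.

Things in the scene. Friction and masses are not known exactly. Their poses are not given: they have to be found in the camera images.
- scoop: Steel scoop, 123 x 72 mm, 200 g, holding three balls, upright at the robot's left, mouth roughly to the right. Origin: centre of underside; x out of the mouth, y across, z up. Walls 4 mm thick, 36 mm high (51 at the mouth). Floor flat (top at z = 4 mm) to x = 12 mm, then rising at 22 degrees to the lip. Balls stay in within 15 degrees of level and roll out when it is tipped over 25 (40 is safe).
- scoop_lip (a point): Middle of the upper edge of the scoop's lip: x = +58 mm, y = 0, z = +23 mm in the scoop's frame.
- scoop_grip (a point): Grip point in the scoop's upright black grip plate, x = -59 mm, y = 0, z = +70 mm in the scoop's frame. The plate stands across the rear wall: 12 mm thick in x (grip along x, from above), 60 mm wide in y, from z = 36 to 96 mm. The balls inside reach z = 34 mm.
- tray: Loose open aluminium tray, 350 g, outer 100 mm in x, 150 mm in y, 40 mm high, walls and floor 4 mm. Origin: centre of underside; x points along the guide into the housing, y left, z up. It starts drawn out, wholly in front of the housing, its rim 46 mm above the worktop. It slides on the station's base plate (2 to 5 N) and skews and binds fast if pushed near one end of its front.
- tray_tab (a point): Middle of the front face of the tray's black push tab: x = -62 mm, y = 0, z = 20 mm in the tray's frame. The tab, 36 mm wide, 12 mm thick, z = 4 to 36 mm, is at the middle of the tray's front (-x) wall.
- station: Loading station of a small ball mill, fixed. Origin: on the worktop; x points into the housing, z up. Base plate 6 mm thick, x = -56 to 161 mm, y +-97 mm; two guide rails, inner faces at y = +-77 mm (2 mm play each side of the tray), tops at z = 22 mm. Grey housing x = 56 to 161 mm, 194 mm wide, top at z = 62 mm, roof's underside at 56 mm.
- tray_home (a point): Where the tray's origin is when fully home: x = 105 mm, y = 0, z = 6 mm in the station's frame. The tray's back then rests on the housing's rear wall and its front wall is level with the housing's front, only the tab standing out. The drawn-out tray starts with its origin at x = 0 to 3 mm.
- ball_0_center (a point): Centre of a white ceramic grinding ball, 30 mm across, 50 g; the three lie loose in the rear half of the scoop.
- ball_1_center (a point): Centre of a white ceramic grinding ball, 30 mm across, 50 g; the three lie loose in the rear half of the scoop.
- ball_2_center (a point): Centre of a white ceramic grinding ball, 30 mm across, 50 g; the three lie loose in the rear half of the scoop.
- cover_glass_box: Small white carton, 36x36x16 mm, loose, beyond the scoop; leave it. Origin: centre of its underside.
- stain_bottle: Brown reagent bottle with a screw cap, 40 mm across, 75 mm high, loose, beyond the scoop; leave it. Origin: centre of its underside.
- eraser: Eraser, 50x22x13 mm, loose, near the front edge; leave it. Origin: centre of its underside.
- petri_dish: Petri dish with its lid on, 87 mm across, 17 mm high, loose, at the back; leave it. Origin: centre of its underside.

How it is judged:
By the outcome, as a careful person would: the job done as asked, in the order asked, and still so for the second after the job is handed in, with the robot touching nothing.
It also fails if it takes over 72 s, if anything falls off the work surface, if the arm or the gripper's body presses on something with over 40 N, if the wrist force passes 120 N, or if a joint passes its speed limit or range.

ROBOT

A 6-joint arm with a two-finger parallel gripper is mounted at the origin on a cart in front of the work surface, level with it; the furniture and walls round the work are solid. World frame = base frame: x ahead of the robot, y to its left, z up, the work surface at z = 0. Lengths are in m, angles in rad, forces in N, time in s.
With the tool pointing down it reaches from about 0.3 to 0.85 m from the base axis. Payload 4.2 kg.
Tool frame: the origin (TCP) lies midway between the tips of the shut fingers; the grasp point (between the pads) lies 19 mm behind it (manip.tcp_to_grasp is the distance from the TCP to the grasp point, in m); z points along the fingers, y is the line along which they close (so a half turn about z gives the same grasp; the last joint's range is limited). The gripper opens to 91 mm and grips with 3 to 60 N. Pads are 32 mm wide; open, the fingers measure 118 mm over their backs; the gripper's body (76 mm by 178 mm) begins 60 mm behind the grasp point.
Start: joints at [1.096, 0.32, 1.565, -0, 1.257, -0.02], TCP at [0.253, 0.517, 0.214] pointing down, gripper open.
Joint ranges: [-3.11, 3.11], [-0.84, 2.01], [0.21, 2.61], [-1.34, 4.49], [0.05, 2.63], [-2.56, 2.56]. Speed limits (rad/s): [2.57, 2.57, 3.14, 3.14, 3.14, 3.14].

INTERFACE

Orientations are given as a unit quaternion [w, x, y, z].
In Python, from plant import manip gives the robot as it stands.
- The arm moves only by the shell command python3 nudge.py [OPENING] [FORCE], which reads ROWS from standard input. ROWS is a JSON list of rows, 1 to 10 of them, each an object with the fields trans (a list: dx, dy, dz in m), rot (a list: a rotation vector rx, ry, rz in rad); a field left out counts as zero; each row shifts and turns the commanded pose from where the row before left it, along the tool's axes as they then stand; what a row does not reach is not made up. A row lasts 1/10 s, in which the tool goes at most 0.05 m and 0.15 rad, less where a joint would pass 70% of its speed; a pose out of reach is approached as far as the arm can. OPENING is the opening from 0.0 (shut) to 1.0 (fully open), set as the command begins (- or left out keeps the last). The fingers move at their own pace and stop on an object; FORCE is the grip in N (left out, the last holds). Time passes only in rows, so rows that do not move let the fingers close. It prints the time, the measured TCP pose, the force, the opening and the grip force at its end. Input that does not fit is refused with a message, and nothing moves.
- manip.read_state(): the state, without advancing time (a new reading comes with each control period).
- manip.camera(name): name is "scene" or "top" or "wrist"; returns a dict with "color" (420x560x3 uint8, red, green, blue), "camera_matrix" (3x3 intrinsics, pixels), "distortion" ([k1, k2, p1, p2, k3] as OpenCV has them; the pictures are not rectified), "cam_to_world" (4x4, takes a point from camera to world coordinates); the wrist camera has in their place "mount" (4x4, takes a point from camera to tool coordinates, whose origin is the TCP and whose axes are the flange's). Camera axes: x right, y down, z forward; pixel columns grow to the right and rows downward; lengths in m; the calibration is good to about 2 mm. A picture is of the moment at which its call begins: read the wrist's pose just before it. There is no depth.
- manip.close_job(): hands the job in; it is judged then, once.
The state is a dict: "time": time; "q": joint angles; "joint_vel": joint speeds; "effort": joint torques, N m; "eef_pos": TCP position; "tool_rot": TCP orientation; "ft_force": force on the tool from outside, world axes, zero at the start; "moment": the same for the moment, N m; "finger_gap": opening from 0.0 (shut) to 1.0 (fully open); "gripper_force": force on a finger pad.
Only numpy, scipy, OpenCV 4.12 (cv2) and the standard library are available. Lean on these libraries where they do the work, as an engineer would, in place of code of your own. Each camera call takes 0.05 s, during which the arm holds its last target. There are 200 camera calls.

## Working session

There is one attempt and no reset: what is moved stays moved. The work goes in short steps, Python scripts to look and compute and a shell command to move; the robot and the scene stay as the last step left them, time stands still between calls to the robot, and variables do not carry over. Pictures are saved under pics/ and viewed, at most 10 in all, crops included, and the job is handed in when it is done.

```bash
ls; mkdir -p pics
cat > h.py <<'E'
import numpy as np, cv2
from plant import manip
from scipy.spatial.transform import Rotation as R
def snap(name,fn,crop=None,s=1):
    st=manip.read_state(); c=manip.camera(name); im=c["color"][:,:,::-1]
    np.save(f'pics/{fn}.npy',{**c,'st':st},allow_pickle=True)
    if crop: x0,y0,x1,y1=crop; im=im[y0:y1,x0:x1]
    cv2.imwrite(f'pics/{fn}.png',cv2.resize(np.ascontiguousarray(im),None,fx=s,fy=s,interpolation=cv2.INTER_CUBIC))
def ld(fn): return np.load(f'pics/{fn}.npy',allow_pickle=True).item()
def c2w(c):
    if 'cam_to_world' in c: return np.array(c['cam_to_world'])
    T=np.eye(4);q=np.array(c['st']['tool_rot']);T[:3,:3]=R.from_quat(q[[1,2,3,0]]).as_matrix();T[:3,3]=c['st']['eef_pos']
    return T@np.array(c['mount'])
def px2w(c,uv,z):
    K=np.array(c['camera_matrix']);p=cv2.undistortPoints(np.array([[uv]],float),K,np.array(c['distortion']))[0,0]
    T=c2w(c);d=T[:3,:3]@[p[0],p[1],1];o=T[:3,3];return o+d*(z-o[2])/d[2]
def w2px(c,P):
    T=np.linalg.inv(c2w(c));P=np.atleast_2d(P)@T[:3,:3].T+T[:3,3]
    return cv2.projectPoints(P,np.zeros(3),np.zeros(3),np.array(c['camera_matrix']),np.array(c['distortion']))[0][:,0]
E
python3 - <<'E'
from h import *
snap('top','top0',None,1.4); snap('scene','scene0',None,1.4)
s=manip.read_state(); print({k:np.round(v,3) for k,v in s.items()}, manip.tcp_to_grasp)
E
```

```text
nudge.py
pics
plant.py
{'time': np.float64(0.1), 'q': array([ 1.096,  0.32 ,  1.566, -0.   ,  1.257, -0.02 ]), 'joint_vel': array([ 0.001, -0.003, -0.003,  0.   , -0.003, -0.001]), 'effort': array([ 1.0000e-03, -4.1333e+01, -2.3251e+01,  7.3000e-02,  4.2000e-02,
       -0.0000e+00]), 'eef_pos': array([0.252, 0.516, 0.213]), 'tool_rot': array([-0.   ,  0.225,  0.974, -0.001]), 'ft_force': array([ 0.655,  0.518, -0.297]), 'moment': array([ 0.027, -0.013, -0.016]), 'gripper_force': np.float64(0.0), 'finger_gap': np.float64(1.0)} 0.0188
```

View pics/top0.png

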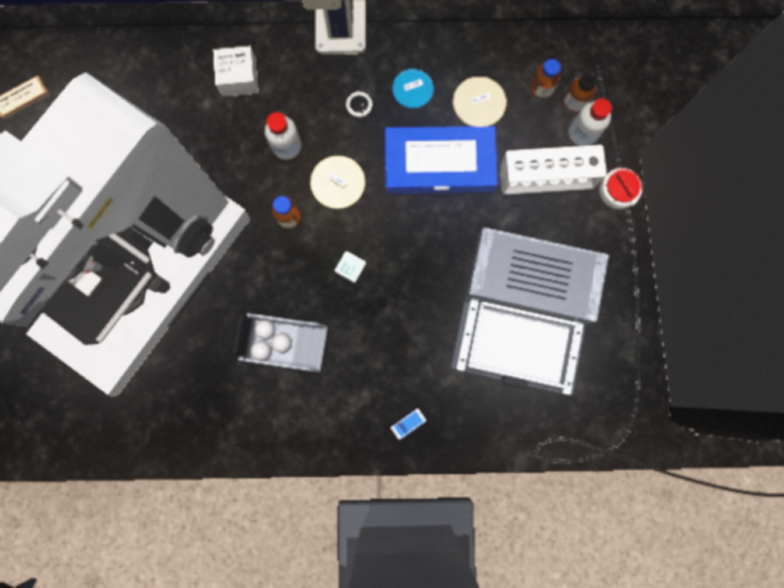

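View pics/scene0.png

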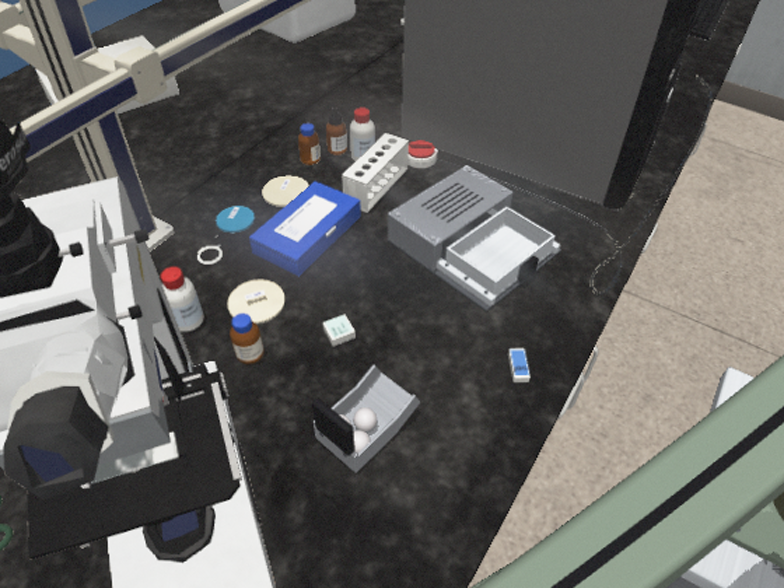

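The top view shows the scoop at (200,243) in original pixels with its mouth to the right, and the tray at (375,247) drawn out towards the robot. I'll enlarge both.

Run:
```python
from h import *
c=ld('top0');im=c['color'][:,:,::-1]
s=ld('scene0')['color'][:,:,::-1]
up=lambda a:cv2.resize(np.ascontiguousarray(a),None,fx=4,fy=4,interpolation=cv2.INTER_CUBIC)
A=up(im[160:285,320:440]);B=up(im[215:277,163:243]);C=up(s[255:318,218:298])
o=np.zeros((600,800,3),np.uint8);o[:500,:480]=A;o[:248,480:]=B;o[300:552,480:]=C
for i in range(0,800,40): cv2.line(o,(i,0),(i,4),(0,255,0));
cv2.imwrite('pics/crop0.png',o)
for n,uv,z in [('grip',(173,241),.096),('bal',(188,242),.02),('stat',(375,247),.046),('stR',(340,165),.062)]: print(n,px2w(c,uv,z))
```

```text
grip [0.53722516 0.24565983 0.096     ]
bal [0.54086167 0.23000316 0.02      ]
stat [ 0.52105981 -0.1677313   0.046     ]
stR [ 0.6951559  -0.09839569  0.062     ]
```

View pics/crop0.png

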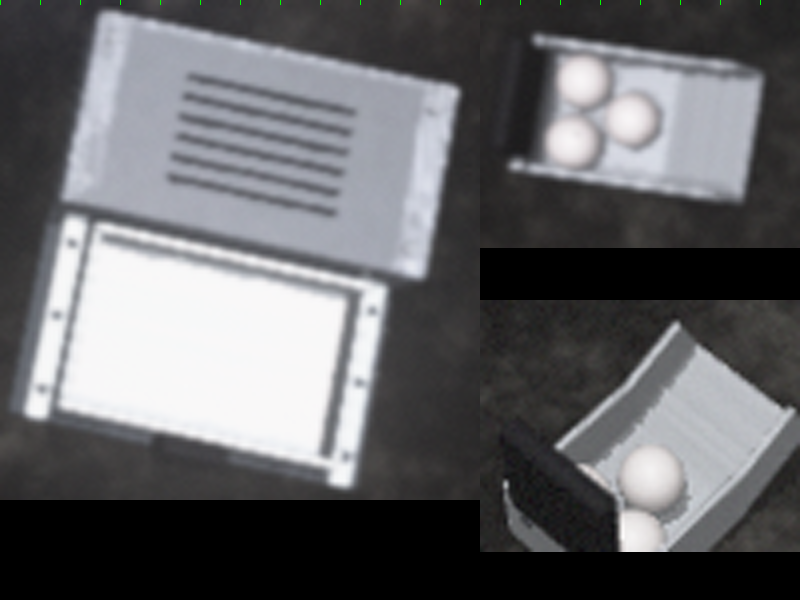

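```bash
cat > fit.py <<'E'
from h import *
from scipy.optimize import least_squares
def W(p,P):
    c,s=np.cos(p[2]),np.sin(p[2]);P=np.array(P,float);return np.c_[p[0]+c*P[:,0]-s*P[:,1],p[1]+s*P[:,0]+c*P[:,1],P[:,2]]
def fit(views,p0):
    f=lambda p:np.concatenate([(w2px(c,W(p,P))-uv).ravel() for c,P,uv in views])
    r=least_squares(f,p0);print(np.round(r.x,4),'res',np.round(r.fun.reshape(-1,2),1).tolist());return r.x
E
python3 - <<'E'
from fit import *
t=ld('top0');s=ld('scene0')
A=lambda l:np.array(l)/4+[320,160]
B=lambda l:(np.array(l)-[480,0])/4+[163,215]
C=lambda l:(np.array(l)-[480,300])/4+[218,255]
st=[[.161,.097,.062],[.161,-.097,.062],[.056,-.097,.062],[.056,.097,.062]]
fit([(t,st,A([(100,12),(458,88),(424,278),(64,202)]))],[.52,-.17,-.2])
# scoop: mouth z51, rear wall z36
m=[[.058,.036,.051],[.058,-.036,.051]]
fit([(t,m,B([(763,74),(744,201)]))],[.54,.2,-1.6])
fit([(t,m+[[-.061,.036,.036],[-.061,-.036,.036]],B([(763,74),(744,201),(537,38),(514,166)]))],[.54,.2,-1.6])
fit([(s,m+[[-.053,-.030,.096]],C([(677,323),(796,410),(618,497)]))],[.54,.2,-1.6])
fit([(t,m+[[-.061,.036,.036],[-.061,-.036,.036]],B([(763,74),(744,201),(537,38),(514,166)])),(s,m+[[-.053,-.030,.096]],C([(677,323),(796,410),(618,497)]))],[.54,.2,-1.6])
for n,uv,z in [('box',(250,190),.016),('bottle',(205,152),.07),('eraser',(292,303),.013),('ped',(241,130),.01)]: print(n,px2w(t,uv,z))
E
```

```text
[ 0.521  -0.1666 -0.2301] res [[-0.1, -0.3], [0.2, -0.3], [0.6, 0.5], [-0.6, 0.1]]
[ 0.5303  0.1909 -1.7224] res [[0.2, -1.3], [-0.2, 1.2]]
[ 0.5322  0.1932 -1.7425] res [[-0.7, -1.6], [-1.7, 0.8], [1.5, -0.4], [1.0, 1.1]]
[ 0.5325  0.2055 -1.7258] res [[0.6, -2.5], [1.2, -1.8], [-1.6, 3.4]]
[ 0.533   0.199  -1.7439] res [[-3.4, -1.8], [-4.5, 0.6], [-1.2, -0.7], [-1.8, 0.8], [3.0, -4.9], [3.1, -4.0], [-0.1, -0.0]]
box [0.65331901 0.09551359 0.016     ]
bottle [0.72621728 0.186721   0.07      ]
eraser [0.40714852 0.00843955 0.013     ]
ped [0.79268535 0.11490788 0.01      ]
```

```bash
echo '[{"trans": [-0.01,-0.02,0]},{"trans": [-0.02,-0.04,0]},{"trans": [-0.02,-0.04,0]},{"trans": [-0.02,-0.04,0]},{"trans": [-0.02,-0.04,0]},{"trans": [-0.02,-0.04,0]},{"trans": [-0.01,-0.02,-0.02],"rot": [0,0,-0.1]},{"trans": [0,0,-0.02],"rot": [0,0,-0.1]},{"rot": [0,0,-0.1]}]' | python3 nudge.py 1.0
echo '[{"trans": [-0.02,0,0]},{"trans": [-0.04,0.00,0]},{"trans": [-0.04,0,0]},{"trans": [-0.04,0,0]},{"trans": [-0.04,0,0]},{"trans": [-0.03,0,0]},{"trans": [-0.01,0,0]},{},{}]' | python3 nudge.py
python3 - <<'E'
from h import *
snap('wrist','w1',None,1.4); c=ld('w1'); print(c['mount'],c['camera_matrix'],c['st']['q'],c['st']['ft_force'],c['st']['moment'])
E
```

```text
time: 1.0
eef_pos: [0.2559, 0.2484, 0.2562]
tool_rot: [0.002, 0.076, 0.997, 0.002]
ft_force: [-0.1, -0.4, 0.3]
finger_gap: 1.001
gripper_force: 0.0
time: 1.9
eef_pos: [0.4711, 0.2144, 0.2537]
tool_rot: [-0.001, 0.077, 0.997, -0.0]
ft_force: [-0.0, -1.0, -0.2]
finger_gap: 1.002
gripper_force: 0.0
[[-1.35790259e-03 -9.70036444e-01 -2.42955663e-01  6.90265194e-02]
 [ 9.99998781e-01 -1.50453522e-03  4.17990064e-04  5.04797218e-04]
 [-7.71000946e-04 -2.42954800e-01  9.70037304e-01 -1.71569402e-01]
 [ 0.00000000e+00  0.00000000e+00  0.00000000e+00  1.00000000e+00]] [[342.49341412   0.         278.78840644]
 [  0.         342.49341412 212.59073399]
 [  0.           0.           1.        ]] [ 4.04485404e-01  2.05916371e-01  1.62160504e+00  5.66120750e-04
  1.31565576e+00 -1.01189517e+00] [-0.01563199 -0.98990894 -0.24253188] [0.02090057 0.00263091 0.05800234]
```

View pics/w1.png

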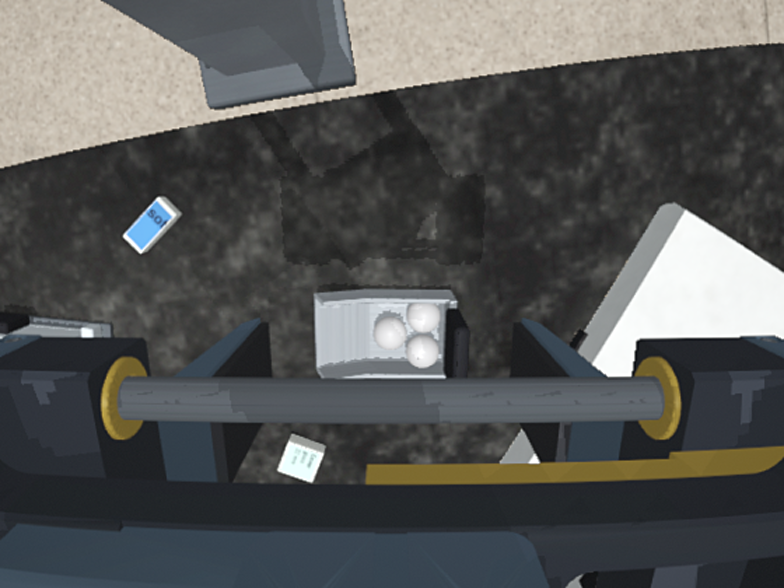

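The wrist view shows the scoop centred at about (390,335), mouth left, with the plate at (455,340). I'll enlarge it to read the corners.

Run:
```python
from h import *
im=ld('w1')['color'][198:278,215:345,::-1]
cv2.imwrite('pics/w1c.png',cv2.resize(np.ascontiguousarray(im),None,fx=6,fy=6,interpolation=cv2.INTER_CUBIC))
```

```text
(no output)
```

View pics/w1c.png

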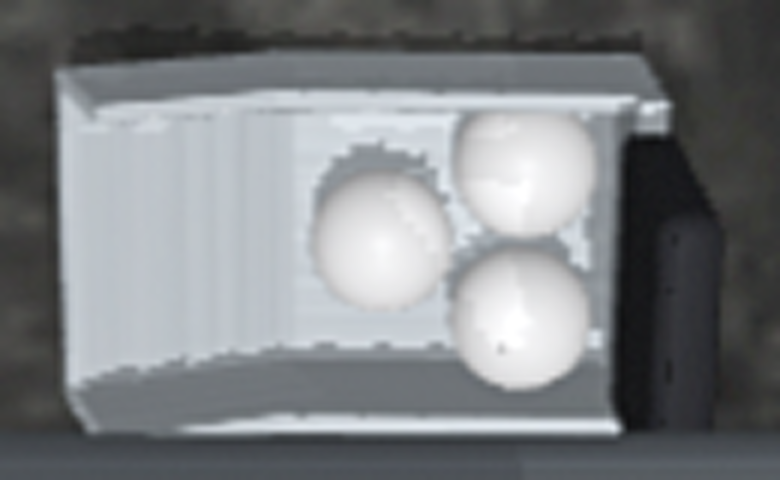

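Run:
```python
from fit import *
t=ld('top0');s=ld('scene0');w=ld('w1')
B=lambda l:(np.array(l)-[480,0])/4+[163,215]
C=lambda l:(np.array(l)-[480,300])/4+[218,255]
D=lambda l:np.array(l)/6+[215,198]
m=[[.047,.036,.051],[.047,-.036,.051]]
V=[(t,m,B([(763,74),(744,201)])),(s,m+[[-.053,-.030,.096]],C([(677,323),(796,410),(618,497)])),
(w,[[.047,.036,.051],[.047,-.036,.051],[.058,-.036,.021],[-.053,-.03,.096],[-.065,-.03,.096],[-.053,-.03,.036]],D([(90,432),(95,103),(58,70),(657,220),(720,225),(625,133)]))]
for v in V: fit([v],[.53,.2,-1.74])
p=fit(V,[.53,.2,-1.74])
P=fit([V[2]],p)
for q in (p,P):print(W(q,[[-.059,0,.07],[.058,0,.023]]))
```

```text
[ 0.5286  0.18   -1.7224] res [[0.2, -1.3], [-0.2, 1.2]]
[ 0.5315  0.1989 -1.7561] res [[-0.1, -1.0], [-0.2, 0.6], [0.2, 0.3]]
[ 0.5332  0.1965 -1.7713] res [[0.5, 3.0], [0.2, -1.0], [0.6, -2.0], [-0.5, 0.5], [0.8, 0.1], [-1.7, -0.6]]
[ 0.5329  0.1955 -1.773 ] res [[-6.5, -1.9], [-8.7, 0.3], [0.9, -2.6], [0.3, -0.7], [0.1, -1.9], [-0.5, 2.8], [-0.7, -1.3], [-0.2, -2.2], [-1.5, 0.3], [-0.2, 0.0], [-2.5, -0.7]]
[ 0.5332  0.1965 -1.7713] res [[0.5, 3.0], [0.2, -1.0], [0.6, -2.0], [-0.5, 0.5], [0.8, 0.1], [-1.7, -0.6]]
[[0.54473507 0.25325519 0.07      ]
 [0.52123602 0.13863933 0.023     ]]
[[0.54500276 0.25429224 0.07      ]
 [0.52169621 0.13963708 0.023     ]]
```

Run:
```python
from fit import *
t=ld('top0');s=ld('scene0');w=ld('w1')
B=lambda l:(np.array(l)-[480,0])/4+[163,215]
C=lambda l:(np.array(l)-[480,300])/4+[218,255]
D=lambda l:np.array(l)/6+[215,198]
m=[[.047,.036,.051],[.047,-.036,.051]]
V=[(t,[[.058,.036,.021],[.058,-.036,.021]],B([(763,74),(744,201)])),(s,m+[[-.053,-.030,.096]],C([(677,323),(796,410),(618,497)])),
(w,[[.047,-.036,.051],[.058,-.036,.021],[.058,.032,.023],[-.053,-.03,.096],[-.065,-.03,.096],[-.053,-.03,.036]],D([(95,103),(58,70),(68,385),(657,220),(720,225),(625,133)]))]
for v in V: fit([v],[.53,.2,-1.74])
p=fit(V,[.53,.2,-1.74])
G=W(p,[[-.059,0,.07],[.058,0,.023]]);print(G)
st=manip.read_state();q=st['tool_rot'];Rm=R.from_quat(np.array(q)[[1,2,3,0]]).as_matrix()
print(Rm.round(3)); 
tgt=G[0]-[0,0,.0188]
print('tool delta',Rm.T@(tgt-st['eef_pos']),'yaw tool y',np.degrees(np.arctan2(Rm[1,1],Rm[0,1])),'want',np.degrees(p[2])+180)
```

```text
[ 0.5322  0.1938 -1.7228] res [[0.1, -0.8], [-0.1, 0.7]]
[ 0.5315  0.1989 -1.7561] res [[-0.1, -1.0], [-0.2, 0.6], [0.2, 0.3]]
[ 0.5344  0.1971 -1.752 ] res [[0.2, 0.6], [0.7, -0.3], [-0.4, 0.0], [-0.3, 0.4], [1.1, -0.2], [-1.5, -0.6]]
[ 0.5339  0.197  -1.7538] res [[-1.0, -0.6], [-2.3, 0.7], [-0.7, -2.3], [-0.8, -0.9], [-0.3, -1.3], [0.2, 0.1], [0.6, -0.8], [-0.6, -0.4], [-0.3, 0.1], [1.0, -0.5], [-1.6, -0.9]]
[[0.54461956 0.2550067  0.07      ]
 [0.52333062 0.13995983 0.023     ]]
[[-0.988  0.153 -0.001]
 [ 0.153  0.988  0.   ]
 [ 0.001 -0.    -1.   ]]
tool delta [-0.06687091  0.05137124  0.20264789] yaw tool y 81.17290263866255 want 79.51624658872026
```

```bash
echo '[{"trans": [-0.02,0.015,0],"rot": [0,0,0.029]},{"trans": [-0.03,0.025,0]},{"trans": [-0.017,0.012,0.01]},{"trans": [0,0,0.03]},{"trans": [0,0,0.03]},{"trans": [0,0,0.02]},{"trans": [0,0,0.01]},{}]' | python3 nudge.py
python3 - <<'E'
from h import *
snap('scene','s1',(200,210,340,310),5)
st=manip.read_state();Rm=R.from_quat(np.array(st['tool_rot'])[[1,2,3,0]]).as_matrix()
print(Rm.T@([.5446,.255,.0512]-st['eef_pos']),np.degrees(np.arctan2(Rm[1,1],Rm[0,1])),Rm.round(3).tolist())
E
```

```text
time: 2.75
eef_pos: [0.5459, 0.254, 0.1532]
tool_rot: [-0.001, 0.091, 0.996, -0.001]
ft_force: [0.3, -0.8, 0.3]
finger_gap: 1.0
gripper_force: 0.0
[0.00233089 0.00032299 0.10330836] 79.5112920816232 [[-0.983, 0.182, 0.0], [0.182, 0.983, 0.0], [-0.0, 0.0, -1.0]]
```

View pics/s1.png

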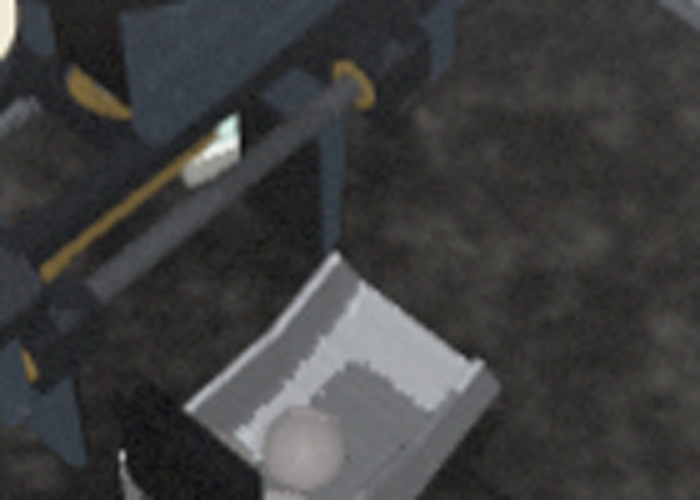

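The fingers straddle the plate (rear finger tip (80,465), front finger tip (330,240)), so I'll descend and grip.

```bash
echo '[{"trans": [0.002,0,0.02]},{"trans": [0,0,0.03]},{"trans": [0,0,0.03]},{"trans": [0,0,0.015]},{"trans": [0,0,0.008]},{},{}]' | python3 nudge.py
echo '[{},{},{},{},{},{},{},{}]' | python3 nudge.py 0.0 20
echo '[{},{},{},{}]' | python3 nudge.py 0.0 50
```

```text
time: 3.5
eef_pos: [0.5465, 0.2548, 0.0525]
tool_rot: [0.001, 0.092, 0.996, 0.001]
ft_force: [-0.2, -0.6, 0.3]
finger_gap: 0.998
gripper_force: 0.0
time: 4.3
eef_pos: [0.5454, 0.2542, 0.0509]
tool_rot: [-0.0, 0.092, 0.996, 0.0]
ft_force: [0.0, -0.3, 0.1]
finger_gap: 0.331
gripper_force: 0.0
time: 4.7
eef_pos: [0.5455, 0.2544, 0.051]
tool_rot: [0.0, 0.092, 0.996, 0.0]
ft_force: [-0.2, 1.5, -1.2]
finger_gap: 0.13
gripper_force: 50.0
```

```bash
echo '[{"trans": [0,0,-0.005]},{"trans": [0,0,-0.01]},{"trans": [0,0,-0.02]},{"trans": [0,0,-0.02]},{"trans": [0,0,-0.02]},{"trans": [0,0,-0.015]},{"trans": [0,0,-0.01]},{},{},{}]' | python3 nudge.py
python3 - <<'E'
from h import *
snap('scene','s2',(200,190,340,310),5)
st=manip.read_state();Rm=R.from_quat(np.array(st['tool_rot'])[[1,2,3,0]]).as_matrix()
print(st['eef_pos'],st['ft_force'],Rm.round(3).tolist())
E
```

```text
time: 5.7
eef_pos: [0.5447, 0.2539, 0.1499]
tool_rot: [-0.001, 0.092, 0.996, -0.001]
ft_force: [0.1, -0.4, -5.0]
finger_gap: 0.129
gripper_force: 50.0
[0.54476772 0.25393492 0.14980715] [-0.60275792  1.11291675 -4.87400809] [[-0.983, 0.183, -0.002], [0.183, 0.983, -0.001], [0.002, -0.001, -1.0]]
```

View pics/s2.png

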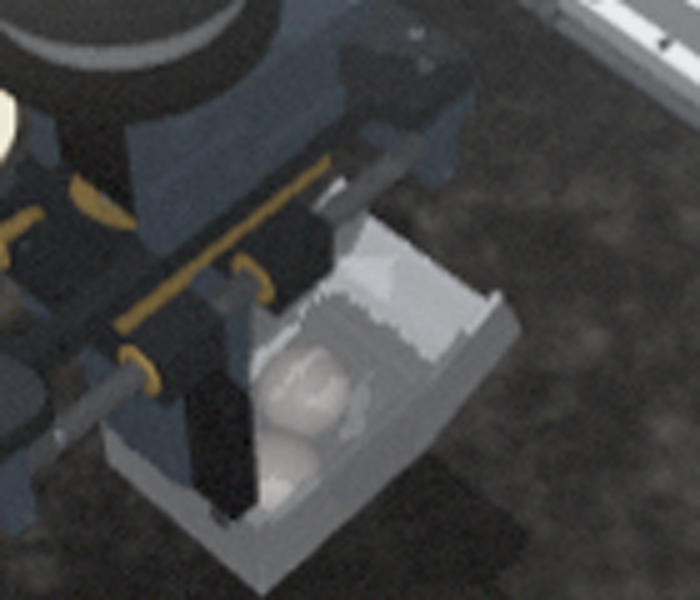

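The scoop is lifted level with the balls still in it (two visible at (300,390) and (285,465)). Next is the transit towards the tray.

```bash
echo '[{"trans": [-0.002,-0.01,0]},{"trans": [-0.004,-0.02,0]},{"trans": [-0.007,-0.03,0]},{"trans": [-0.008,-0.035,0]},{"trans": [-0.008,-0.035,0]},{"trans": [-0.008,-0.035,0]},{"trans": [-0.008,-0.035,0]},{"trans": [-0.007,-0.03,0]},{"trans": [-0.004,-0.02,0]},{"trans": [-0.003,-0.01,0]}]' | python3 nudge.py
echo '[{"trans": [0,-0.005,0],"rot": [0,0,0.01]},{"rot": [0,0,0.02]},{"rot": [0,0,0.017]},{},{}]' | python3 nudge.py
python3 - <<'E'
from fit import *
c=ld('s2');st=c['st'];uv=np.array([(502,292),(262,592),(520,328)])/5+[200,190]
P=np.array([[.047,-.036,.051],[-.061,-.036,0],[.0595,-.036,.019]])-[-.059,0,.051]
for pit in (0,3,6):
    a=np.radians(pit);Q=np.c_[P[:,0]*np.cos(a)+P[:,2]*np.sin(a),P[:,1],-P[:,0]*np.sin(a)+P[:,2]*np.cos(a)+st['eef_pos'][2]]
    print(pit,(w2px(c,W([*st['eef_pos'][:2],-1.7538],Q))-uv).round(1).tolist())
snap('top','t2',(300,150,440,275),4.8)
st=manip.read_state();Rm=R.from_quat(np.array(st['tool_rot'])[[1,2,3,0]]).as_matrix()
print(st['eef_pos'],Rm.T@([.5542,-.0204,.103]-st['eef_pos']),np.degrees(np.arctan2(Rm[1,1],Rm[0,1])))
E
```

```text
time: 6.75
eef_pos: [0.5552, -0.0145, 0.1506]
tool_rot: [-0.001, 0.093, 0.996, -0.0]
ft_force: [0.0, 0.5, -4.1]
finger_gap: 0.128
gripper_force: 50.0
time: 7.25
eef_pos: [0.555, -0.0163, 0.151]
tool_rot: [0.0, 0.115, 0.993, 0.0]
ft_force: [-0.7, -0.2, -3.5]
finger_gap: 0.128
gripper_force: 50.0
0 [[-1.2, -1.6], [-0.8, -1.3], [-0.7, -1.4]]
3 [[-1.4, 0.6], [-2.0, -0.3], [-1.6, 1.5]]
6 [[-1.8, 2.8], [-3.3, 0.7], [-2.7, 4.4]]
[ 0.55500294 -0.01641347  0.15094623] [-0.00012733 -0.00407481  0.04794537] 76.83582218298636
```

View pics/t2.png

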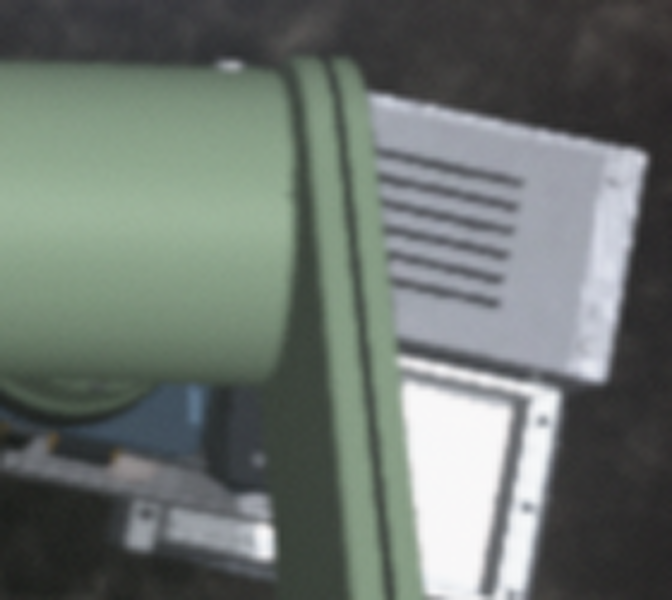

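The arm hides the scoop in this top view, but the tray and housing haven't moved. I'll lower the scoop level and check from the scene camera.

```bash
echo '[{"trans": [0,-0.002,0.01]},{"trans": [0,-0.002,0.015]},{"trans": [0,0,0.012]},{"trans": [0,0,0.007]},{"trans": [0,0,0.003]},{},{}]' | python3 nudge.py
python3 - <<'E'
from h import *
snap('scene','s3',(260,120,420,240),5)
st=manip.read_state();Rm=R.from_quat(np.array(st['tool_rot'])[[1,2,3,0]]).as_matrix()
print(st['eef_pos'],Rm.T@([.5542,-.0204,.103]-st['eef_pos']),st['q'].round(3))
E
```

```text
time: 8.0
eef_pos: [0.5545, -0.021, 0.1044]
tool_rot: [0.001, 0.115, 0.993, 0.0]
ft_force: [-0.5, 0.3, -3.6]
finger_gap: 0.129
gripper_force: 50.0
[ 0.55458856 -0.02096949  0.10447047] [0.00051035 0.00046507 0.00146998] [-0.059  0.38   1.771  0.     0.989 -1.399]
```

View pics/s3.png

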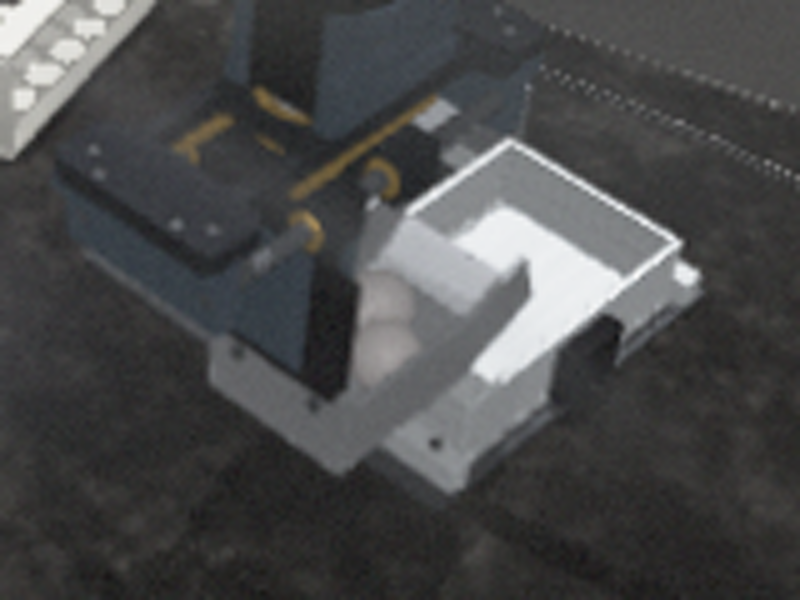

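The scene view shows the scoop level, its lip (about (525,265)) inside the tray's near half and clear of the housing, with the balls still at the rear. Now I'll tip it about the lip.

```bash
echo '[{"trans": [0,-0.0006,-0.0023],"rot": [-0.02,0,0]},{"trans": [0,-0.0012,-0.0045],"rot": [-0.04,0,0]},{"trans": [0,-0.0012,-0.0045],"rot": [-0.04,0,0]},{"trans": [0,-0.0012,-0.0045],"rot": [-0.04,0,0]},{"trans": [0,-0.0012,-0.0043],"rot": [-0.04,0,0]},{"trans": [0,-0.0012,-0.0043],"rot": [-0.04,0,0]},{"trans": [0,-0.0009,-0.0031],"rot": [-0.03,0,0]},{"trans": [0,-0.0009,-0.0031],"rot": [-0.03,0,0]},{"trans": [0,-0.0009,-0.0031],"rot": [-0.03,0,0]},{"trans": [0,-0.0009,-0.0031],"rot": [-0.03,0,0]}]' | python3 nudge.py
cat > lip.py <<'E'
from h import *
st=manip.read_state();Rm=R.from_quat(np.array(st['tool_rot'])[[1,2,3,0]]).as_matrix()
L=st['eef_pos']+Rm@[0,-.117,.028];c,s=np.cos(.2301),np.sin(.2301);d=L-[.521,-.1666,0]
print('lip st',np.round([c*d[0]-s*d[1],s*d[0]+c*d[1],d[2]],4),'tilt',np.degrees(np.arccos(-Rm[2,2])),st['ft_force'].round(1),st['q'].round(2))
E
python3 lip.py
```

```text
time: 9.05
eef_pos: [0.5507, -0.0367, 0.1394]
tool_rot: [0.02, 0.113, 0.979, 0.168]
ft_force: [-0.2, -0.3, -3.4]
finger_gap: 0.128
gripper_force: 50.0
lip st [-0.0006  0.0323  0.0739] tilt 19.535826697754818 [-0.2 -0.3 -3.4] [-0.29  0.35  1.77  0.39  1.07 -1.83]
```

```bash
echo '[{"trans": [0,-0.0008,-0.0028],"rot": [-0.03,0,0]},{"trans": [0,-0.0008,-0.0026],"rot": [-0.03,0,0]},{"trans": [0,-0.0008,-0.0026],"rot": [-0.03,0,0]},{"trans": [0,-0.0008,-0.0026],"rot": [-0.03,0,0]},{"trans": [0,-0.0008,-0.0026],"rot": [-0.03,0,0]},{"trans": [0,-0.0008,-0.0026],"rot": [-0.03,0,0]},{"trans": [0,-0.0008,-0.0028],"rot": [-0.03,0,0]},{"trans": [0,-0.0008,-0.0028],"rot": [-0.03,0,0]},{"trans": [0,-0.0008,-0.003],"rot": [-0.03,0,0]},{"trans": [0,-0.0008,-0.003],"rot": [-0.03,0,0]}]' | python3 nudge.py; python3 lip.py
echo '[{"trans": [0,-0.0009,-0.0035],"rot": [-0.03,0,0]},{"trans": [0,-0.0009,-0.0035],"rot": [-0.03,0,0]},{"trans": [0,-0.0009,-0.0035],"rot": [-0.03,0,0]},{},{},{},{},{},{},{}]' | python3 nudge.py; python3 lip.py
python3 -c "
from h import *
snap('scene','s4',(260,110,420,230),5)"
```

```text
time: 10.05
eef_pos: [0.5462, -0.0556, 0.1596]
tool_rot: [0.037, 0.109, 0.943, 0.313]
ft_force: [0.7, -0.0, -1.8]
finger_gap: 0.129
gripper_force: 50.0
lip st [-0.0008  0.0369  0.0671] tilt 36.78209417692218 [ 0.7 -0.  -1.8] [-0.49  0.4   1.77  0.66  1.23 -2.14]
time: 11.05
eef_pos: [0.5441, -0.0634, 0.1658]
tool_rot: [0.041, 0.107, 0.928, 0.355]
ft_force: [-1.3, 0.1, -2.9]
finger_gap: 0.133
gripper_force: 50.0
lip st [-0.0011  0.0372  0.0669] tilt 41.827483520581765 [-1.3  0.1 -2.9] [-0.54  0.42  1.77  0.72  1.3  -2.21]
```

View pics/s4.png

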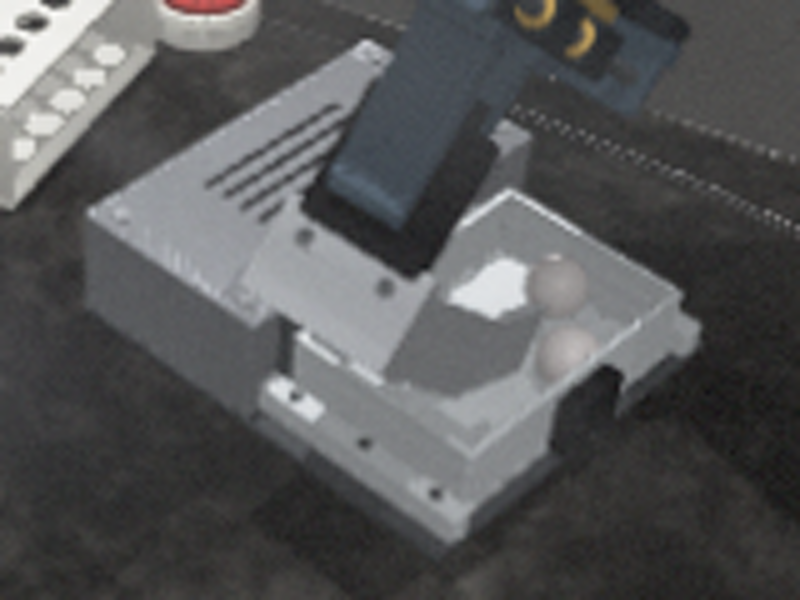

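The scene view shows two balls in the tray at (557,287) and (567,352), and the scoop body may be hiding the third. I've used up the pictures, so I'll check by weight.

Run:
```python
from h import *
f=[];m=[]
for i in range(12):
    manip.camera('wrist');s=manip.read_state();f.append(s['ft_force']);m.append(s['moment'])
print(np.mean(f,0),np.std(f,0),np.mean(m,0))
c=ld('s4');st=c['st'];Rm=R.from_quat(np.array(st['tool_rot'])[[1,2,3,0]]).as_matrix()
snap('wrist','w5');w=ld('w5')
# ball location candidates in scoop rear and their pixel in wrist; print colours along scoop floor
for x in (-.04,-.02,0,.02,.04):
  row=[]
  for y in (-.02,0,.02):
    P=st['eef_pos']+Rm@[-y,-(x+.059),.051-.02]
    u=w2px(w,P)[0].round().astype(int);
    row.append((u.tolist(),w['color'][u[1],u[0]].tolist() if 0<=u[1]<420 and 0<=u[0]<560 else None))
  print(x,row)
```

```text
[ 0.10494047  0.00505024 -2.57533791] [0.56500493 0.22904492 0.58084993] [-0.64604379  0.16239935 -0.00952576]
-0.04 [([246, 210], [160, 167, 172]), ([247, 241], [67, 83, 97]), ([248, 271], [77, 81, 89])]
-0.02 [([213, 210], [160, 167, 172]), ([215, 241], [143, 149, 155]), ([217, 271], [67, 73, 83])]
0 [([181, 210], [176, 182, 188]), ([183, 241], [137, 141, 148]), ([186, 271], [68, 73, 84])]
0.02 [([149, 210], [176, 182, 188]), ([152, 241], [155, 161, 166]), ([155, 270], [66, 72, 83])]
0.04 [([118, 210], [176, 183, 188]), ([121, 241], [156, 162, 168]), ([125, 270], [71, 75, 79])]
```

```bash
cat > balls.py <<'E'
from h import *
def blobs(c,roi=None,t=4):
    a=c['color'].astype(int);a=cv2.GaussianBlur(c['color'],(0,0),1).astype(int)
    m=((a[...,0]-a[...,2]>t)&(a[...,0]>75)&(a[...,0]-a[...,2]<40)).astype(np.uint8)
    if roi: z=np.zeros_like(m);x0,y0,x1,y1=roi;z[y0:y1,x0:x1]=1;m*=z
    n,_,s,ce=cv2.connectedComponentsWithStats(m)
    return [(ce[i].round(1).tolist(),int(s[i,4]),s[i,2:4].tolist(),c['color'][int(ce[i][1]),int(ce[i][0])].tolist()) for i in range(1,n) if s[i,4]>12]
E
python3 - <<'E'
from balls import *
print('scene',blobs(ld('s4'),(300,140,405,205)))
print('wrist',blobs(ld('w5')))
print('w1 ref',blobs(ld('w1'),(215,195,345,275)))
E
```

```text
scene []
wrist [([255.7, 64.9], 25, [5, 9], [108, 108, 102]), ([267.9, 66.5], 15, [6, 6], [125, 124, 119]), ([256.6, 79.3], 34, [6, 12], [126, 125, 122]), ([483.5, 82.9], 24, [4, 9], [203, 116, 101]), ([337.3, 97.9], 23, [7, 9], [96, 95, 90]), ([498.0, 114.2], 31, [3, 22], [182, 181, 172]), ([32.3, 113.6], 15, [4, 6], [78, 76, 73]), ([194.9, 113.3], 14, [3, 6], [98, 98, 93]), ([252.6, 149.4], 20, [8, 5], [80, 76, 77]), ([209.2, 158.7], 56, [9, 16], [103, 102, 98]), ([558.4, 180.9], 19, [3, 10], [215, 215, 212]), ([534.1, 197.2], 16, [7, 6], [113, 68, 12]), ([311.9, 281.4], 55, [4, 51], [96, 103, 109]), ([246.3, 272.5], 24, [4, 24], [84, 87, 95]), ([457.6, 266.8], 15, [6, 3], [150, 145, 136]), ([237.0, 291.0], 21, [1, 21], [73, 74, 80]), ([320.0, 292.0], 25, [1, 25], [62, 56, 48]), ([141.6, 296.9], 34, [4, 15], [152, 133, 85]), ([416.0, 298.0], 45, [5, 17], [176, 158, 105]), ([356.0, 325.0], 71, [71, 1], [75, 75, 70]), ([408.1, 326.1], 34, [28, 12], [151, 131, 60]), ([91.7, 331.0], 44, [35, 14], [140, 120, 52]), ([138.0, 329.0], 51, [51, 1], [180, 187, 199]), ([197.0, 330.0], 55, [55, 1], [62, 62, 64]), ([144.5, 344.0], 14, [14, 1], [81, 72, 53]), ([184.0, 345.0], 17, [17, 1], [82, 73, 54]), ([373.5, 345.0], 20, [20, 1], [82, 73, 53]), ([414.0, 344.0], 13, [13, 1], [79, 71, 55]), ([278.0, 346.0], 81, [81, 1], [79, 71, 54])]
w1 ref []
```

Run:
```python
from h import *
s=ld('s4');w=ld('w5');r=ld('w1')
print('ball s4',s['color'][110+57,260+111],s['color'][110+70,260+113],'tray',s['color'][110+62,260+96],s['color'][110+50,260+118],'shad',s['color'][110+70,260+92])
print('ball w1',r['color'][198+40,215+63],r['color'][198+28,215+88],'floor',r['color'][198+40,215+35])
def rep(c,roi):
    a=cv2.GaussianBlur(c['color'],(0,0),1.2).astype(int);d=a[...,0]-a[...,2];m=((d>-5)&(d<12)&(a[...,0]>105)).astype(np.uint8)
    m=cv2.morphologyEx(m,cv2.MORPH_OPEN,np.ones((5,5)));x0,y0,x1,y1=roi
    z=np.zeros_like(m);z[y0:y1,x0:x1]=m[y0:y1,x0:x1]
    n,_,q,ce=cv2.connectedComponentsWithStats(z);print([(ce[i].round().tolist(),q[i,2:].tolist(),c['color'][int(ce[i][1]),int(ce[i][0])].tolist()) for i in range(1,n)])
rep(s,(300,140,405,205));rep(r,(215,195,345,270));rep(w,(0,0,560,420))
```

```text
ball s4 [161 157 155] [184 180 180] tray [185 190 193] [126 128 130] shad [106 106 109]
ball w1 [250 250 251] [248 248 250] floor [185 192 197]
[([372.0, 172.0], [17, 28, 368], [137, 133, 134])]
[([302.0, 226.0], [22, 20, 375], [249, 249, 251]), ([278.0, 238.0], [21, 22, 389], [244, 244, 245]), ([301.0, 251.0], [22, 22, 405], [255, 255, 255])]
[([174.0, 50.0], [23, 25, 256], [184, 187, 184]), ([266.0, 51.0], [6, 6, 35], [116, 115, 112]), ([445.0, 141.0], [76, 204, 4858], [59, 61, 63]), ([267.0, 65.0], [8, 9, 63], [122, 121, 117]), ([254.0, 76.0], [10, 11, 101], [123, 122, 117]), ([487.0, 90.0], [8, 12, 82], [200, 216, 198]), ([548.0, 129.0], [20, 74, 521], [168, 170, 169]), ([544.0, 103.0], [5, 5, 25], [167, 170, 169]), ([140.0, 124.0], [21, 18, 209], [120, 119, 115]), ([247.0, 125.0], [5, 5, 25], [115, 116, 113]), ([536.0, 141.0], [7, 13, 69], [170, 172, 171]), ([412.0, 159.0], [5, 5, 25], [200, 205, 204]), ([511.0, 159.0], [18, 7, 107], [170, 171, 170]), ([529.0, 178.0], [7, 8, 54], [171, 172, 172]), ([2.0, 203.0], [5, 19, 79], [165, 165, 166]), ([403.0, 200.0], [8, 8, 56], [200, 205, 204]), ([447.0, 206.0], [21, 19, 326], [173, 176, 175]), ([558.0, 204.0], [3, 5, 15], [248, 253, 250]), ([392.0, 236.0], [10, 7, 50], [200, 205, 205]), ([442.0, 238.0], [5, 6, 30], [194, 198, 197]), ([487.0, 244.0], [6, 6, 35], [194, 198, 198]), ([59.0, 263.0], [31, 10, 269], [177, 177, 178]), ([87.0, 263.0], [14, 7, 88], [252, 255, 255])]
```

```bash
echo '[{"trans": [0,0.007,-0.007]},{"trans": [0,0.013,-0.015]},{"trans": [0,0.013,-0.015]},{"trans": [0,0.013,-0.015]},{"trans": [0,0.013,-0.015]},{"trans": [0,0.007,-0.007]},{},{}]' | python3 nudge.py
python3 lip.py
cat > b2.py <<'E'
from h import *
import sys
def rep(c,roi,lo=-5):
    a=cv2.GaussianBlur(c['color'],(0,0),1).astype(int);d=a[...,0]-a[...,2];m=((d>lo)&(d<12)&(a[...,0]>125)).astype(np.uint8)
    m=cv2.morphologyEx(m,cv2.MORPH_OPEN,np.ones((3,3)));x0,y0,x1,y1=roi
    z=np.zeros_like(m);z[y0:y1,x0:x1]=m[y0:y1,x0:x1]
    n,_,q,ce=cv2.connectedComponentsWithStats(z)
    for i in range(1,n):
        if q[i,4]>40: print(ce[i].round().tolist(),q[i,2:].tolist(),c['color'][int(ce[i][1]),int(ce[i][0])].tolist())
E
python3 - <<'E'
from b2 import *
snap('scene','s6');c=ld('s6');rep(c,(300,130,405,215),-2)
T=[.521,-.1666,-.2301]
from fit import W
print('tray inner rim px',w2px(c,W(T,[[.047,.071,.046],[.047,-.071,.046],[-.045,-.071,.046],[-.045,.071,.046]])).round().tolist())
E
```

```text
time: 12.55
eef_pos: [0.5436, -0.0637, 0.2644]
tool_rot: [0.041, 0.108, 0.928, 0.355]
ft_force: [0.3, 0.1, -3.1]
finger_gap: 0.128
gripper_force: 50.0
lip st [-0.0015  0.0369  0.1655] tilt 41.81221908332404 [ 0.3  0.1 -3.1] [-0.54  0.33  1.64  0.69  1.47 -2.06]
[371.0, 172.0] [14, 26, 241] [134, 131, 131]
[341.0, 175.0] [13, 13, 137] [208, 204, 204]
tray inner rim px [[322.0, 176.0], [363.0, 147.0], [395.0, 167.0], [355.0, 198.0]]
```

All three balls are in the tray: scene blobs at (341,175) and a merged pair at (371,172). Now I'll level the empty scoop and go back.

```bash
echo '[{"rot": [0.05,0,0]},{"rot": [0.09,0,0]},{"rot": [0.1,0,0]},{"rot": [0.1,0,0]},{"rot": [0.1,0,0]},{"rot": [0.1,0,0]},{"rot": [0.1,0,0]},{"rot": [0.06,0,0]},{"rot": [0.03,0,0]},{}]' | python3 nudge.py
python3 - <<'E'
from h import *
s=manip.read_state();Rm=R.from_quat(np.array(s['tool_rot'])[[1,2,3,0]]).as_matrix()
print(Rm.round(3).tolist(),'rot err to level',R.from_matrix(Rm.T@R.from_quat([.115,.9934,0,0]).as_matrix()).as_rotvec(),Rm.T@([.5455,.2544,.0]-s['eef_pos']*[1,1,0]))
E
```

```text
time: 13.6
eef_pos: [0.5435, -0.0621, 0.2635]
tool_rot: [-0.002, 0.114, 0.993, 0.001]
ft_force: [0.2, 0.6, -2.4]
finger_gap: 0.127
gripper_force: 50.0
[[-0.974, 0.227, -0.003], [0.227, 0.974, 0.002], [0.003, 0.001, -1.0]] rot err to level [ 0.00103257 -0.00338981  0.00166087] [0.06988788 0.30870541 0.00055648]
```

```bash
echo '[{"trans": [0.004,0.02,0]},{"trans": [0.008,0.035,0]},{"trans": [0.01,0.045,0]},{"trans": [0.01,0.045,0]},{"trans": [0.01,0.045,0]},{"trans": [0.01,0.045,0]},{"trans": [0.009,0.038,0.01]},{"trans": [0.006,0.025,0.02]},{"trans": [0.003,0.01,0.03]},{"trans": [0,0,0.03]}]' | python3 nudge.py
echo '[{"trans": [0,0,0.03]},{"trans": [0,0,0.03]},{"trans": [0,0,0.02]},{"trans": [0,0,0.01]},{"trans": [0,0,0.01]},{"trans": [0,0,0.005]},{},{}]' | python3 nudge.py
python3 -c "
from h import *
s=manip.read_state();Rm=R.from_quat(np.array(s['tool_rot'])[[1,2,3,0]]).as_matrix();print(s['eef_pos'],Rm.round(3).tolist())"
```

```text
time: 14.6
eef_pos: [0.5458, 0.2537, 0.1731]
tool_rot: [-0.001, 0.114, 0.993, 0.001]
ft_force: [0.2, -0.3, -2.3]
finger_gap: 0.127
gripper_force: 50.0
time: 15.4
eef_pos: [0.5469, 0.2523, 0.0708]
tool_rot: [0.001, 0.115, 0.993, 0.0]
ft_force: [0.4, -0.1, -2.1]
finger_gap: 0.132
gripper_force: 50.0
[0.54692494 0.2523403  0.07075525] [[-0.973, 0.229, 0.001], [0.229, 0.973, 0.001], [-0.001, 0.001, -1.0]]
```

```bash
echo '[{"trans": [0,0,0.008]},{"trans": [0,0,0.005]},{"trans": [0,0,0.003]},{"trans": [0,0,0.002]},{"trans": [0,0,0.001]},{},{}]' | python3 nudge.py
```

```text
time: 16.1
eef_pos: [0.5465, 0.2522, 0.051]
tool_rot: [0.0, 0.115, 0.993, 0.0]
ft_force: [0.6, -0.5, -2.3]
finger_gap: 0.129
gripper_force: 50.0
```

```bash
echo '[{"trans": [0,0,0.0005]},{"trans": [0,0,0.0005]},{}]' | python3 nudge.py; echo '[{"trans": [0,0,0.0005]},{"trans": [0,0,0.0003]},{}]' | python3 nudge.py
```

```text
time: 16.4
eef_pos: [0.5465, 0.2522, 0.0509]
tool_rot: [0.0, 0.115, 0.993, 0.0]
ft_force: [-0.8, -0.1, 4.7]
finger_gap: 0.128
gripper_force: 50.0
time: 16.7
eef_pos: [0.5465, 0.2522, 0.0509]
tool_rot: [0.0, 0.115, 0.993, 0.0]
ft_force: [-2.4, -0.3, 10.2]
finger_gap: 0.127
gripper_force: 50.0
```

```bash
echo '[{"trans": [0,0,-0.0008]},{},{},{},{},{},{},{}]' | python3 nudge.py 0.8
echo '[{"trans": [0,0,-0.01]},{"trans": [0,0,-0.02]},{"trans": [0,0,-0.04]},{"trans": [0,0,-0.04]},{"trans": [0,0,-0.02]},{"trans": [0,0,-0.01]},{}]' | python3 nudge.py
python3 - <<'E'
from h import *
snap('scene','s7')
c=ld('s7')
# compare with initial picture: shift of scoop region
a=cv2.cvtColor(ld('scene0')['color'],cv2.COLOR_RGB2GRAY);b=cv2.cvtColor(c['color'],cv2.COLOR_RGB2GRAY)
r=cv2.matchTemplate(b[240:340,210:320],a[265:310,262:300],cv2.TM_CCOEFF_NORMED);print('mouth match',cv2.minMaxLoc(r)[1::2],'expected',(52,25))
s=manip.read_state();Rm=R.from_quat(np.array(s['tool_rot'])[[1,2,3,0]]).as_matrix();print(s['eef_pos'],Rm.round(3).tolist(),s['q'].round(2),s['ft_force'].round(1))
E
```

```text
time: 17.5
eef_pos: [0.5464, 0.2521, 0.0499]
tool_rot: [-0.0, 0.115, 0.993, 0.0]
ft_force: [0.7, -0.9, 0.4]
finger_gap: 0.787
gripper_force: 0.0
time: 18.2
eef_pos: [0.5469, 0.2523, 0.1915]
tool_rot: [0.001, 0.115, 0.993, 0.001]
ft_force: [0.2, 0.7, 0.0]
finger_gap: 0.797
gripper_force: 0.0
mouth match (0.8512366414070129, (55, 25)) expected (52, 25)
[0.54614026 0.25201576 0.18993737] [[-0.973, 0.229, 0.0], [0.229, 0.973, 0.0], [-0.0, 0.0, -1.0]] [ 0.41  0.38  1.54  0.    1.22 -0.93] [ 0.7  0.  -0. ]
```

```bash
echo '[{"trans": [0.001,-0.02,0]},{"trans": [0.004,-0.045,0]},{"trans": [0.004,-0.045,0]},{"trans": [0.004,-0.045,0]},{"trans": [0.004,-0.045,0]},{"trans": [0.004,-0.045,0]},{"trans": [0.004,-0.045,0]},{"trans": [0.004,-0.045,0]},{"trans": [0.003,-0.045,0]},{"trans": [0.001,-0.025,0]}]' | python3 nudge.py 0.0 20
cat > st.py <<'E'
from h import *
st=manip.read_state();Rm=R.from_quat(np.array(st['tool_rot'])[[1,2,3,0]]).as_matrix()
c,s=np.cos(.2301),np.sin(.2301);d=st['eef_pos']-[.521,-.1666,0]
print('st frame',np.round([c*d[0]-s*d[1],s*d[0]+c*d[1],d[2]],4),'yaw',np.degrees(np.arctan2(Rm[1,1],Rm[0,1])),'tilt',Rm[:2,2].round(4),st['ft_force'].round(1),st['finger_gap'])
E
echo '[{"trans": [0,-0.008,0]},{"trans": [0,0,0.03]},{"trans": [0,0,0.03]},{"trans": [0,0,0.02]},{},{}]' | python3 nudge.py
python3 st.py
python3 - <<'E'
from b2 import *
from fit import W,fit
snap('wrist','w8');snap('top','t8');snap('scene','s8')
for n in ('s8',): rep(ld(n),(300,130,405,215),-2)
# tab check in the scene picture: dark tab pixels at tray front wall
c=ld('s8');T=[.521,-.1666,-.2301]
a=c['color'].astype(int).sum(2)
for y in np.arange(-.04,.041,.004):
    u=w2px(c,W(T,[[-.0615,y,.026]]))[0].round().astype(int);print(round(y,3),a[u[1],u[0]],end='; ')
E
```

```text
time: 19.25
eef_pos: [0.4192, -0.1366, 0.1882]
tool_rot: [-0.002, 0.116, 0.993, 0.0]
ft_force: [0.3, -0.9, -0.4]
finger_gap: 0.005
gripper_force: 0.0
time: 19.85
eef_pos: [0.4198, -0.1417, 0.1096]
tool_rot: [-0.001, 0.115, 0.993, 0.0]
ft_force: [0.6, -0.7, -0.4]
finger_gap: 0.005
gripper_force: 0.0
st frame [-0.1042  0.0011  0.1096] yaw 76.81786916491329 tilt [-0.0013  0.0008] [ 0.6 -0.7 -0.4] 0.005061837309358859
[372.0, 172.0] [14, 26, 238] [145, 140, 141]
[341.0, 175.0] [13, 14, 137] [217, 214, 214]
-0.04 215; -0.036 171; -0.032 217; -0.028 211; -0.024 221; -0.02 202; -0.016 217; -0.012 222; -0.008 90; -0.004 113; -0.0 124; 0.004 141; 0.008 159; 0.012 158; 0.016 161; 0.02 151; 0.024 155; 0.028 149; 0.032 157; 0.036 184; 0.04 204;
```

Run:
```python
from h import *
from fit import W
T=[.521,-.1666,-.2301]
for n in ('s7','scene0'):
    c=ld(n);a=cv2.cvtColor(c['color'],cv2.COLOR_RGB2GRAY).astype(float)
    for z in (.022,.03,.036):
        Y=np.arange(-.04,.041,.004);u=w2px(c,W(T,[[-.061,y,z] for y in Y])).astype(np.float32)
        print(n,z,cv2.remap(a,u[:,:1].copy(),u[:,1:].copy(),cv2.INTER_LINEAR).ravel().round().astype(int))
c=ld('top0');a=cv2.cvtColor(c['color'],cv2.COLOR_RGB2GRAY).astype(float)
Y=np.arange(-.04,.041,.004);u=w2px(c,W(T,[[-.056,y,.042] for y in Y])).astype(np.float32)
print('top',cv2.remap(a,u[:,:1].copy(),u[:,1:].copy(),cv2.INTER_LINEAR).ravel().round().astype(int))
```

```text
s7 0.022 [84 83 88 84 83 82 94 66 40 46 48 52 55 56 62 58 56 48 61 77 91]
s7 0.03 [107  99 110 117 106  97  95  74  41  35  41  46  50  52  59  57  60  59
  54  50  89]
s7 0.036 [143 147 134 138 148 144 135  92  44  32  35  39  43  49  53  58  58  61
  59  62  76]
scene0 0.022 [85 85 87 85 84 80 93 69 42 47 50 56 56 60 61 61 56 52 58 78 91]
scene0 0.03 [107  98 108 117 107 100  96  71  46  38  41  49  52  57  63  65  63  60
  58  56  89]
scene0 0.036 [143 147 135 139 147 144 134  89  37  34  39  43  47  52  56  60  61  64
  60  62  78]
top [84 85 87 87 86 89 81 68 69 69 68 69 69 70 68 60 63 85 84 86 85]
```

```bash
echo '[{"trans": [0,0.003,0.03]},{"trans": [0,0,0.03]},{"trans": [0,0,0.02]},{"trans": [0,0,0.01]},{"trans": [0,0,0.003]},{}]' | python3 nudge.py; python3 st.py
echo '[{"trans": [-0.005,0,0]},{"trans": [-0.005,0,0]},{"trans": [-0.004,0,0]},{"trans": [-0.004,0,0]},{"trans": [-0.004,0,0]},{"trans": [-0.004,0,0]},{"trans": [-0.004,0,0]},{"trans": [-0.004,0,0]},{"trans": [-0.004,0,0]},{"trans": [-0.004,0,0]}]' | python3 nudge.py; python3 st.py
```

```text
time: 20.6
eef_pos: [0.4211, -0.1397, 0.0174]
tool_rot: [0.001, 0.115, 0.993, -0.0]
ft_force: [-0.3, 0.0, -0.6]
finger_gap: 0.004
gripper_force: 0.0
st frame [-0.1034  0.0034  0.0174] yaw 76.77729307513063 tilt [ 0.0011 -0.0003] [-0.3  0.  -0.6] 0.004073969228446733
time: 21.6
eef_pos: [0.458, -0.148, 0.0164]
tool_rot: [-0.004, 0.115, 0.993, 0.001]
ft_force: [-6.4, 1.4, 3.4]
finger_gap: 0.008
gripper_force: 3.3
st frame [-0.0656  0.0037  0.0164] yaw 76.78182159534433 tilt [-0.0074  0.0024] [-6.4  1.4  3.4] 0.007880231435023607
```

```bash
echo '[{"trans": [-0.004,0,0]},{"trans": [-0.004,0,0]},{"trans": [-0.004,0,0]},{"trans": [-0.004,0,0]},{"trans": [-0.004,0,0]},{"trans": [-0.004,0,0]},{"trans": [-0.004,0,0]},{"trans": [-0.004,0,0]},{"trans": [-0.004,0,0]},{"trans": [-0.004,0,0]}]' | python3 nudge.py; python3 st.py
python3 - <<'E'
from h import *
from b2 import rep
snap('scene','s9');rep(ld('s9'),(280,110,405,215),-2)
E
```

```text
time: 22.6
eef_pos: [0.4971, -0.1573, 0.0164]
tool_rot: [-0.004, 0.115, 0.993, 0.001]
ft_force: [-5.1, 1.7, 5.1]
finger_gap: 0.002
gripper_force: 3.3
st frame [-0.0254  0.0037  0.0164] yaw 76.77846062867495 tilt [-0.0071  0.0023] [-5.1  1.7  5.1] 0.001959603086299128
[290.0, 117.0] [30, 22, 284] [142, 141, 137]
```

```bash
echo '[{"trans": [-0.004,0,0]},{"trans": [-0.004,0,0]},{"trans": [-0.004,0,0]},{"trans": [-0.004,0,0]},{"trans": [-0.004,0,0]},{"trans": [-0.004,0,0]},{"trans": [-0.004,0,0]},{"trans": [-0.004,0,0]},{"trans": [-0.004,0,0]},{"trans": [-0.003,0,0]}]' | python3 nudge.py; python3 st.py
echo '[{"trans": [-0.003,0,0]},{"trans": [-0.002,0,0]},{"trans": [-0.002,0,0]}]' | python3 nudge.py; python3 st.py
```

```text
time: 23.65
eef_pos: [0.5387, -0.1673, 0.0169]
tool_rot: [0.0, 0.115, 0.993, 0.0]
ft_force: [-2.8, 0.3, -1.6]
finger_gap: 0.007
gripper_force: 1.3
st frame [0.0174 0.0034 0.0169] yaw 76.77914576333299 tilt [ 0.0003 -0.    ] [-2.8  0.3 -1.6] 0.007086878641549872
time: 23.95
eef_pos: [0.5449, -0.1688, 0.017]
tool_rot: [-0.0, 0.115, 0.993, 0.0]
ft_force: [-3.6, 0.2, -1.5]
finger_gap: 0.006
gripper_force: 1.7
st frame [0.0238 0.0034 0.017 ] yaw 76.77320644959553 tilt [-0.0004  0.0002] [-3.6  0.2 -1.5] 0.005936019499932721
```

```bash
echo '[{"trans": [-0.002,0,0]},{"trans": [-0.002,0,0]},{"trans": [-0.001,0,0]}]' | python3 nudge.py; python3 st.py
echo '[{"trans": [-0.001,0,0]},{"trans": [-0.001,0,0]},{}]' | python3 nudge.py; python3 st.py
```

```text
time: 24.25
eef_pos: [0.5475, -0.1693, 0.017]
tool_rot: [-0.003, 0.115, 0.993, 0.0]
ft_force: [-9.7, 2.2, 6.3]
finger_gap: 0.011
gripper_force: 5.2
st frame [0.0264 0.0035 0.017 ] yaw 76.78767903761938 tilt [-0.0055  0.0015] [-9.7  2.2  6.3] 0.010594287371433787
time: 24.55
eef_pos: [0.5474, -0.1692, 0.017]
tool_rot: [-0.005, 0.115, 0.993, 0.001]
ft_force: [-12.5, 2.2, 7.7]
finger_gap: 0.006
gripper_force: 6.6
st frame [0.0263 0.0035 0.017 ] yaw 76.79361101503844 tilt [-0.0093  0.0025] [-12.5   2.2   7.7] 0.005997275150241973
```

```bash
echo '[{"trans": [-0.001,0,0]},{"trans": [-0.001,0,0]},{}]' | python3 nudge.py; python3 st.py
echo '[{"trans": [0.005,0,0]},{"trans": [0.01,0,0]},{"trans": [0.02,0,0]},{"trans": [0.02,0,0]},{"trans": [0.02,0,0]},{"trans": [0.02,0,0]},{"trans": [0.01,0,-0.03]},{"trans": [0,0,-0.04]},{"trans": [0,0,-0.04]},{"trans": [0,0,-0.04]}]' | python3 nudge.py
echo '[{"trans": [0,0.03,-0.02]},{"trans": [0,0.04,0]},{"trans": [0,0.04,0]},{"trans": [0,0.04,0]},{"trans": [0,0.04,0]},{"trans": [0,0.04,0]},{"trans": [0,0.02,0]},{}]' | python3 nudge.py
python3 - <<'E'
from h import *
from fit import W
snap('scene','s10');snap('top','t10')
T=[.521,-.1666,-.2301]
# edges: tab leading (front) profile from top and scene along station x at y values
for n,z in (('t10',.046),('s10',.046)):
    c=ld(n);a=cv2.cvtColor(c['color'],cv2.COLOR_RGB2GRAY).astype(float)
    X=np.arange(.02,.075,.003);print(n,'x',(X*1000).round().astype(int))
    for y in (-.06,-.03,.004,.03,.06):
        u=w2px(c,W(T,[[x,y,z] for x in X])).astype(np.float32);print(y,cv2.remap(a,u[:,:1].copy(),u[:,1:].copy(),cv2.INTER_LINEAR).ravel().round().astype(int))
# disturbance elsewhere: compare to start
for n,m in (('top0','t10'),('scene0','s10')):
    d=cv2.absdiff(cv2.GaussianBlur(ld(n)['color'],(0,0),1.5),cv2.GaussianBlur(ld(m)['color'],(0,0),1.5)).max(2)
    k,_,q,ce=cv2.connectedComponentsWithStats((d>25).astype(np.uint8));print(m,[q[i].tolist() for i in range(1,k) if q[i,4]>15])
E
```

```text
time: 24.85
eef_pos: [0.5475, -0.1692, 0.0171]
tool_rot: [-0.007, 0.115, 0.993, 0.001]
ft_force: [-17.0, 3.5, 12.5]
finger_gap: 0.002
gripper_force: 8.8
st frame [0.0264 0.0035 0.0171] yaw 76.7955642283008 tilt [-0.0132  0.0036] [-17.    3.5  12.5] 0.0024951045186671133
time: 25.85
eef_pos: [0.4526, -0.1472, 0.1693]
tool_rot: [0.002, 0.115, 0.993, -0.0]
ft_force: [0.5, -0.7, -0.2]
finger_gap: 0.001
gripper_force: 0.0
time: 26.65
eef_pos: [0.5104, 0.0991, 0.1875]
tool_rot: [0.002, 0.113, 0.994, 0.001]
ft_force: [-0.3, -0.5, 0.5]
finger_gap: 0.002
gripper_force: 0.0
t10 x [20 23 26 29 32 35 38 41 44 47 50 53 56 59 62 65 68 71 74]
-0.06 [103 103 103 103 103 103 104 103  99  86  93 116 149 166 161 166 165 165
 164]
-0.03 [102 102 101 102 102 103 103 102  98  85  96 117 150 164 157 165 165 165
 166]
0.004 [102 103 102 104 102  87  66  45  44  54  54  68 136 163 159 164 167 166
 165]
0.03 [103 102 102 103 102 103 104 102  98  86  92 118 156 170 156 166 167 167
 169]
0.06 [105 104 105 105 106 105 105 106 100  86  97 118 148 166 152 166 168 168
 168]
s10 x [20 23 26 29 32 35 38 41 44 47 50 5
[... 457 characters left out ...]
, 70], [333, 216, 79, 62, 3485], [384, 221, 26, 7, 49], [0, 411, 27, 9, 153]]
s10 [[270, 0, 19, 35, 268], [285, 0, 54, 38, 1637], [473, 0, 29, 13, 241], [287, 51, 15, 24, 242], [276, 95, 122, 116, 7183], [314, 113, 16, 3, 42], [371, 184, 14, 17, 116], [337, 255, 223, 165, 13783], [247, 260, 21, 22, 99], [269, 261, 5, 4, 17], [366, 265, 10, 6, 48], [255, 267, 20, 23, 137], [276, 266, 9, 8, 28], [331, 272, 9, 6, 35], [269, 276, 22, 25, 349], [285, 289, 16, 19, 69], [255, 292, 11, 11, 92], [241, 295, 8, 7, 31], [544, 294, 5, 5, 17], [253, 301, 17, 11, 82], [227, 305, 8, 8, 16], [225, 308, 11, 13, 36], [253, 309, 8, 11, 64], [524, 359, 36, 39, 847], [408, 386, 21, 22, 212], [525, 417, 7, 3, 18]]
```

```bash
python3 -c "
from plant import manip
print(manip.close_job())"
```

```text
the job is handed in; nothing more can be done
None
```

I poured all three balls into the tray, set the empty scoop down upright close to where it started, and pushed the tray square and fully home; I handed the job in at about 27 s, but the balls are under the housing roof now, so the last sighting of them in the tray was just before the push.

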